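# Press a tube carrier down and slide it home under the dock's leaf springs

### The job

Press the low tube carrier down against the sprung floor of the dock's loading bay and, keeping it pressed down, slide it under the two guide lips and their leaf springs until it is fully home against the end stop and the sprung floor has popped up behind it; then let go and move clear. Do not lift the carrier, leave the leaf springs themselves alone, and do not disturb the other things on the bench.

Things in the scene. Friction and masses are not known exactly. Their poses are not given: they have to be found in the camera images.
- dock: Fixed aluminium dock, 298 x 100 mm. Origin on the bench on its centre line; x level along the carrier's travel, y across, z up. Loading bay x -120 to -5 mm with sprung floor (joint bed); fixed floor x -4 to +104, top z 20 mm; side walls 79 mm apart, top z 40; rear wall top z 26; white housing x 112 to 172, 120 wide, 70 high. Floor and walls are slippery (friction about 0.25).
- lip_mouth (a point): Dock (6, 0, 40) mm: centre of the entry between two steel guide lips, one over each side wall, dock x 6 to 42 mm. Underside z 40 mm, top 45 mm (screw blocks 48 mm); 62 mm open between them. Downstream of each lip a leaf spring, dock x 44 to 85 mm, 30 to 39 mm off the centre line.
- end_stop (a point): Dock (104, 0, 20) mm: foot of the end stop's face on the fixed floor; the stop's top is at z 44 mm. The carrier is home when its front touches this face.
- carrier: Loose pale plastic tube carrier, 104 x 76 mm, about 140 g. Origin at the centre of its underside, x forward (along the dock's x within 1 degree), z up. Flanges and front 16 mm high; the middle 52 mm of its width carries thumb pad, cross ridge and, at x -12 to 34 mm, tubes to 26 mm height. Starts at dock x -64 to -54, z 29 mm. Home: dock x 52, z 20 mm.
- carrier_front (a point): Middle of the carrier's front lower edge, carrier (52, 0, 0) mm. At the start the flange tops (dock z 45 mm) are too high for the lips: the front is blocked at dock x 6 mm unless the carrier is pressed down 5 mm or more. Fully pressed, flange tops are at z 37 mm.
- thumb_pad (a point): Centre of the top of the ribbed thumb pad at the carrier's rear, carrier (-35, 0, 25) mm. Pad 34 mm long, 52 mm wide, open to rear and sides. A cross ridge ahead of it (face 17 mm ahead of this point, 9 mm above the pad, 6 mm thick) is there for the fingertip to push against.
- bed (a joint): How far the sprung bay floor is pressed down, m: 0 up (top at dock z = 29 mm), 0.008 fully down (z = 21 mm). With the carrier on it about 3 N on the carrier starts it moving and about 9 N holds it fully down; 10 to 20 N is a good press. It rises by itself when released, and pops up behind the carrier once the carrier's rear end has passed dock x = -5 mm.
- leaf_l (a joint): Steel leaf spring on the dock's +y side, rad: 0 at rest, sloping down along the travel to its tip about 31 mm above the bench; grows as the carrier's flange lifts the tip (about 0.1 to 0.15 with the carrier under it). Each presses on the flange with about 3 N.
- leaf_r (a joint): The same leaf spring on the dock's -y side.
- tube_rack: Bystander: loose rack of 20 tube places, 128 x 96 mm, 42 mm high; origin under its centre.
- small_block: Bystander: small 2 x 2 tube block, 56 x 52 mm, 29 mm high, standing on the dock's housing; origin under its centre.
- reagent: Bystander: amber bottle, 48 mm diameter, 100 mm high; origin under its centre.
- jar: Bystander: white jar, 40 mm diameter, 50 mm high, beside the dock; origin under its centre.
- beaker: Bystander: glass beaker, 60 mm diameter, 70 mm high; origin under its centre.
- marker: Bystander: marker pen, 128 mm long (its x), 13 mm thick, lying beside the dock; origin under its middle.
- tip_box: Bystander: pipette tip box, 120 x 80 mm, 55 mm high; origin under its centre.
There are look-alikes about, which are no part of the job. What is shaped like the carrier but purple or yellow is not meant.

How it is judged (in metres and radians):
On the way, in this order (a step that is already met when the one before it is completed fails the run):
1. the carrier is pressed down in the loading bay by the fingers, before it runs under the lips (value of joint bed above 0.0055 m and x of carrier in the frame of dock below -0.02 m and contact force between the fingers and carrier above 2 N), for 0.05 s.
2. the carrier slides under the lips and leaf springs while the fingers keep it pressed down (value of joint bed above 0.0045 m and x of carrier in the frame of dock between 0 and 0.044 m and contact force between the fingers and carrier above 2 N), for 0.05 s.
3. the carrier is home under both springs and the bay floor has popped up behind it (x of carrier in the frame of dock between 0.049 and 0.055 m and z of carrier in the frame of dock below 0.0225 m and angle between carrier's own z axis and vertical below 0.04 rad and value of joint bed below 0.0015 m and value of joint each of leaf_l, leaf_r above 0.05 rad), for 0.1 s.
At the end, for the whole second after the job is handed in: Carrier at rest and flat on the fixed floor within 3 mm of the end stop, both leaf springs lifted onto its flanges, bay floor up (within 1.5 mm) behind it (all of step 3 and linear speed of carrier below 0.01 m/s); the robot touches nothing.
It fails at once if the carrier is lifted (more than 10 mm above its starting height) or tipped by more than 17 degrees (z of carrier in the frame of dock above 0.039 m or angle between carrier's own z axis and vertical above 0.3 rad).
It fails at once if the robot pushes or lifts a leaf spring itself (contact force between any of the fingers, the arm and leaf_l above 2 N or contact force between any of the fingers, the arm and leaf_r above 2 N).
It fails at once if a bystander is moved by more than 30 mm (distance of any of tube_rack, small_block, reagent, jar, beaker, marker, tip_box from where it was at the start of the episode above 0.03 m).
It also fails if it takes over 40 s, if anything falls off the work surface, if the arm or the gripper's body presses on something with over 40 N, if the wrist force passes 120 N, or if a joint passes its speed limit or range.

### The arm

A 6-joint arm with a two-finger parallel gripper is mounted at the origin on the work surface. World frame = base frame: x ahead of the robot, y to its left, z up, the work surface at z = 0. Lengths are in mm, angles in rad, forces in N, time in s.
With the tool pointing down it reaches from about 275 to 750 mm from the base axis. Payload 10.2 kg.
Tool frame: the origin (TCP) lies between the finger pads; the fingertips stand 17 mm ahead of it and the grasp point (between the pads) lies 2 mm behind it; z points along the fingers, y is the line along which they close (so a half turn about z gives the same grasp; the last joint's range is limited). The gripper opens to 85 mm and grips with 20 to 120 N. Pads are 22 mm wide; open, the fingers measure 114 mm over their backs; the gripper's body (76 mm by 85 mm) begins 54 mm behind the grasp point. The pads swing forward as they close: fully open they stand 13 mm farther back than shut.
Start: joints at [-1.381, 0.313, 1.498, -0, 1.331, -0.223], TCP at [210.605, -480.912, 248.294] pointing down, gripper open.
Joint ranges: [-2.94, 2.94], [-0.97, 2.17], [0.19, 2.56], [-1.23, 4.37], [0.02, 3.11], [-2.88, 2.88]. Speed limits (rad/s): [2.39, 2.39, 3.01, 3.14, 3.14, 3.14].

### API

Orientations are given as a unit quaternion [w, x, y, z].
In Python, from rig import * gives the robot as it stands.
- The arm moves only by the tool step_arm, never from a script. Its argument "commands" is text: rows parted by semicolons, each of 7 numbers parted by spaces: the opening, from 0 (shut) to 1 (fully open), then the shift along the tool's x, y, z in cm, then the turn, a rotation vector about the tool's x, y, z in rad. In form: hand x y z rx ry rz; .... A call has 1 to 20 rows; each row is the pose to reach, as a shift and turn from the pose commanded when the call began, along the tool's axes at that moment; what a row does not reach only later rows make up. A row lasts 1/12 s, in which the tool goes at most 41.7 mm and 7.16 degrees, less where a joint would pass 70% of its speed; a pose out of reach is approached as far as the arm can. A call with a gripper value outside its range is refused whole. The fingers move at their own pace and stop on an object; "newtons" is the grip in N (left out, the last holds). Time passes only in rows, so rows that repeat a pose let the fingers close. It gives the time, the measured TCP pose, the force, the opening and the grip force at its end, in the units of the state.
- sense(): the state, without advancing time (a new reading comes with each control period).
- capture(name): name is "scene" or "top" or "wrist"; returns the picture (420x560x3 uint8, red, green, blue); there is no depth.
- camera_model(name): a dict with "mtx" (3x3 intrinsics, pixels), "eye" and "rotation" of the camera in the world. Camera axes: x right, y down, z forward; pixel columns grow to the right and rows downward; lengths in mm; the calibration is good to about 2 mm. A picture is of the moment at which its call begins: read the wrist's pose just before it. camera_model takes no time and is no camera call; for the wrist camera it gives the pose at the moment of the call.
- finish_job(): hands the job in; it is judged then, once.
Trained networks look in the newest picture that a camera, given by its name, has taken for a name from the list of things; names that differ only in an ending like _2 or _b are one class to them, and where a whole thing is asked for, a point or a joint stands for the part that bears it (a point fixed in the world has none). Each returns a list of dicts, best first, with "score" (0 to 1); they miss things now and then, are a little off and sometimes report something else, mostly with a low value. They report only what shows in the picture. A call takes as long as a camera call. They do not tell look-alikes from the thing itself.
- search_frame(camera, label): "rect" ([centre column, centre row, width, height] in pixels, round what is visible of it).
- trace(camera, label): "mask" (420x560 bool, what is visible of it) and "rect" ([centre column, centre row, width, height] in pixels, round what is visible of it).
- spot_point(camera, label): "xy" ([column, row] in pixels: a listed point, or the origin of a listed thing).
The state is a dict: "time_s": time; "joints": joint angles; "dq": joint speeds; "tau": joint torques, N m; "eef_pos": TCP position; "ee_rot": TCP orientation; "force": force on the tool from outside, world axes, zero at the start; "wrist_torque": the same for the moment, N m; "grip_width": opening from 0.0 (shut) to 1.0 (fully open); "grip_force": force on a finger pad.
Only numpy, scipy, OpenCV 4.12 (cv2) and the standard library are available. Lean on these libraries where they do the work, as an engineer would, in place of code of your own. Each camera call takes 0.05 s, during which the arm holds its last target. There are 200 camera calls.

## Working session

There is one attempt and no reset: what is moved stays moved. The work goes in short steps, Python scripts to look and compute and a tool call to move; the robot and the scene stay as the last step left them, time stands still between calls to the robot, and variables do not carry over. Pictures are saved under pics/ and viewed, at most 10 in all, crops included, and the job is handed in when it is done.

Besides the shell and the picture viewer there is one more tool, called after "Request:" by a JSON object that holds its "fn" and its "kwargs", one argument or row to a line. step_arm: Moves the arm, as the interface text tells. Its arguments: {"type":"object","properties":{"commands":{"type":"string"},"newtons":{"type":"number"}},"required":["commands"]}

```bash
mkdir -p pics; ls; python3 - <<'E'
from rig import *
import cv2,numpy as np
s=sense();print(s['time_s'],s['eef_pos'],s['ee_rot'],s['grip_width'],s['force'])
for c in('scene','top'):
    im=capture(c);cv2.imwrite(f'pics/{c}0.png',im[:,:,::-1])
    m=camera_model(c);print(c,np.round(m['mtx'],1).tolist(),np.round(m['eye'],1),np.round(m['rotation'],4).tolist())
    for l in('lip_mouth','end_stop','carrier_front','thumb_pad','carrier','dock'):
        print(l,[(np.round(d['xy'],1).tolist(),round(d['score'],2)) for d in spot_point(c,l)[:4]])
E
```

```text
pics
0.0 [ 210.56098576 -480.66771101  247.71166233] [-6.57933713e-04  9.78776640e-01  2.04928901e-01  2.60407765e-05] 1.0000671161807568 [0.07810017 1.09769271 0.40745835]
scene [[389.0, 0.0, 281.4], [0.0, 389.0, 212.7], [0.0, 0.0, 1.0]] [ 880.7 -529.7  591. ] [-0.4251, 0.852, 0.2753, -0.1324]
lip_mouth [([283.0, 231.6], 0.89)]
end_stop [([309.5, 217.4], 0.74)]
carrier_front [([187.9, 247.5], 0.98), ([281.5, 240.4], 0.93), ([314.3, 192.5], 0.71), ([333.9, 349.7], 0.65)]
thumb_pad [([216.7, 220.7], 0.69), ([318.1, 298.5], 0.68), ([254.5, 253.3], 0.66), ([387.6, 234.2], 0.59)]
carrier [([202.3, 236.6], 0.97), ([324.3, 322.7], 0.86), ([231.9, 325.4], 0.84), ([263.9, 255.7], 0.77)]
dock [([281.7, 252.0], 0.79), ([279.1, 237.4], 0.37)]
top [[398.7, 0.0, 276.1], [0.0, 398.7, 211.8], [0.0, 0.0, 1.0]] [473.3  13.9 949.5] [-0.0058, 0.7077, -0.7063, 0.0147]
lip_mouth [([276.2, 208.7], 0.76)]
end_stop [([230.8, 208.2], 0.71)]
carrier_front [([376.6, 166.9], 0.83), ([284.2, 207.4], 0.82), ([341.4, 118.6], 0.81), ([330.0, 281.4], 0.75)]
thumb_pad [([369.9, 199.3], 0.95), ([321.1, 205.2], 0.88), ([315.1, 142.5], 0.87), ([293.0, 275.6], 0.78)]
carrier [([370.3, 187.4], 0.79), ([306.3, 204.6], 0.74), ([197.0, 135.0], 0.7), ([310.5, 280.0], 0.6)]
dock [([278.9, 208.7], 0.83), ([275.0, 164.4], 0.71)]
```

```bash
cat > h.py <<'E'
import numpy as np
from scipy.spatial.transform import Rotation as R
from rig import *
def rot(m):
    q=np.asarray(m['rotation'],float)
    return q if q.shape==(3,3) else R.from_quat(np.roll(q,-1)).as_matrix()
def ray(m,xy,z):
    d=rot(m)@np.linalg.solve(m['mtx'],[*xy,1.]);e=np.asarray(m['eye'])
    return e+d*(z-e[2])/d[2]
def proj(m,p):
    c=m['mtx']@(rot(m).T@(np.asarray(p)-m['eye']));return c[:2]/c[2]
E
python3 - <<'E'
from h import *
import cv2
pts={'lip_mouth':40,'end_stop':20,'carrier_front':29,'thumb_pad':54,'carrier':29}
px={'top':{'lip_mouth':(276.2,208.7),'end_stop':(230.8,208.2),'carrier_front':(284.2,207.4),'thumb_pad':(321.1,205.2),'carrier':(306.3,204.6)},
'scene':{'lip_mouth':(283,231.6),'end_stop':(309.5,217.4),'carrier_front':(281.5,240.4),'thumb_pad':(254.5,253.3),'carrier':(263.9,255.7)}}
for c in px:
    m=camera_model(c)
    for k,v in px[c].items(): print(c,k,np.round(ray(m,v,pts[k]),1))
a=cv2.imread('pics/top0.png')[90:320,130:430]
cv2.imwrite('pics/top0c.png',cv2.resize(a,None,fx=2.6,fy=2.6,interpolation=cv2.INTER_CUBIC))
E
```

```text
top lip_mouth [506.7   2.2  40. ]
top end_stop [508.4 107.7  20. ]
top carrier_front [510.2 -16.4  29. ]
top thumb_pad [514.3 -98.7  54. ]
top carrier [516.8 -67.5  29. ]
scene lip_mouth [503.9  11.2  40. ]
scene end_stop [510.8 111.5  20. ]
scene carrier_front [511.1  -4.4  29. ]
scene thumb_pad [506.6 -91.7  54. ]
scene carrier [509.6 -65.4  29. ]
```

View pics/scene0.png

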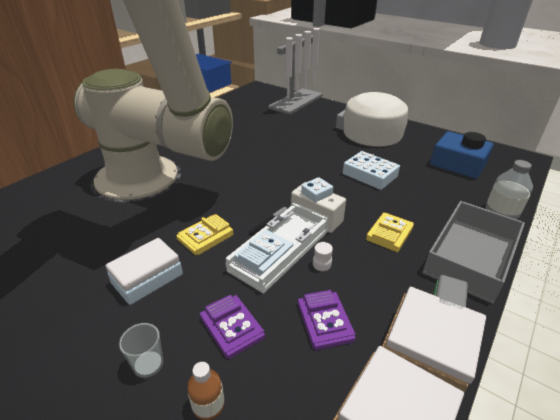

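View pics/top0c.png

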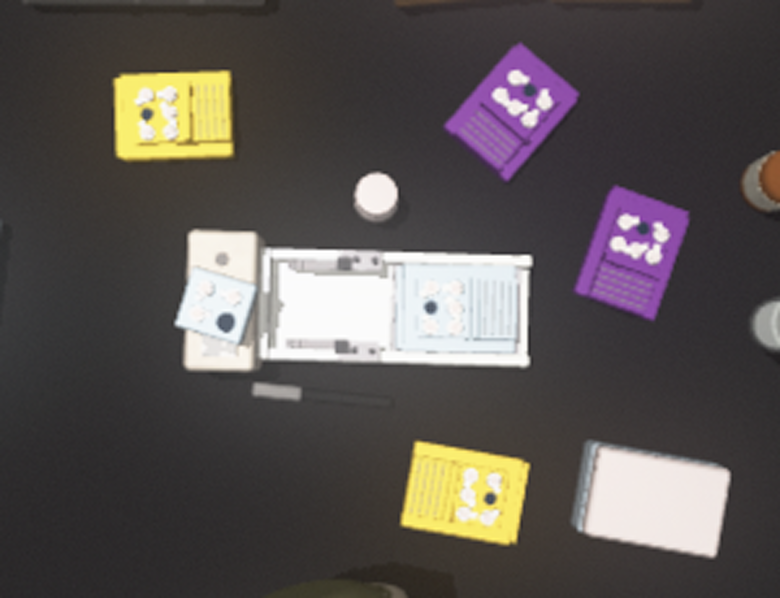

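```bash
cat >> h.py <<'E'
def plan(p,ang):
    """tool shift (cm) and turn to put TCP at world p, pointing down, tool y at world angle ang (deg)"""
    s=sense();q=R.from_quat(np.roll(s['ee_rot'],-1));M=q.as_matrix()
    a=np.radians(ang);y=np.array([np.cos(a),np.sin(a),0]);z=np.array([0,0,-1.])
    T=np.stack([np.cross(y,z),y,z],1)
    return np.round(M.T@(np.asarray(p)-s['eef_pos'])/10,2),np.round(R.from_matrix(M.T@T).as_rotvec(),4)
E
python3 - <<'E'
from h import *
import cv2
m=camera_model('top')
capture('top')
for l,z in(('carrier',45),('dock',40)):
    for d in trace('top',l)[:5]:
        k=d['mask'].astype(np.uint8);c=max(cv2.findContours(k,0,1)[0],key=cv2.contourArea).reshape(-1,2)
        w=np.array([ray(m,p,z)[:2] for p in c],np.float32)
        print(l,round(d['score'],2),np.round(d['rect']),[np.round(v,1) for v in cv2.minAreaRect(w)])
print(plan([510,-60,230],0))
E
```

```text
carrier 0.95 [306. 207.  46.  35.] [array([508.4, -63.8]), array([105.2,  75.8]), np.float64(88.3)]
carrier 0.94 [324. 135.  51.  49.] [array([ 682. , -112.4]), array([ 72.2, 102.8]), np.float64(49.0)]
carrier 0.92 [197. 135.  45.  35.] [array([676.2, 182.9]), array([ 75.9, 101.8]), np.float64(2.2)]
carrier 0.9 [308. 280.  42.  42.] [array([348.3, -72.5]), array([103.7,  76.2]), np.float64(79.3)]
carrier 0.59 [374. 189.  44.  51.] [array([ 557.9, -218.9]), array([ 77.9, 100.3]), np.float64(71.2)]
dock 0.64 [268. 208. 130.  59.] [array([511.9,  21.8]), array([301.3, 123.2]), np.float64(88.4)]
(array([ 44.31, -26.54,   1.83]), array([-0.   , -0.   , -1.158]))
```

Request:
{"fn": "step_arm", "kwargs": {
  "commands": "0 4 -2 0 0 0 -0.1; 0 7.5 -4.5 0 0 0 -0.2; 0 11 -6.5 0 0 0 -0.3; 0 14.5 -8.7 0 0 0 -0.4; 0 18 -10.8 0 0 0 -0.5; 0 21.5 -13 0.3 0 0 -0.6; 0 25 -15 0.6 0 0 -0.7; 0 28.5 -17 0.9 0 0 -0.8; 0 32 -19.2 1.2 0 0 -0.9; 0 35.5 -21.3 1.5 0 0 -1; 0 39 -23.4 1.7 0 0 -1.1; 0 42 -25.5 1.8 0 0 -1.13; 0 44.3 -26.5 1.8 0 0 -1.13; 0 44.3 -26.5 1.8 0 0 -1.13; 0 44.3 -26.5 1.8 0 0 -1.13"
}}

```text
time_s: 2.1
eef_pos: [510.3, -59.6, 230.0]
ee_rot: [-0.0, 0.716, 0.698, -0.0]
force: [-0.1, 0.7, -0.5]
grip_width: 0.003
grip_force: 0.0
```

```bash
python3 - <<'E'
from h import *
import cv2
s=sense();print(s['time_s'],s['eef_pos'],s['ee_rot'],s['grip_width'],s['force'])
m=camera_model('wrist');im=capture('wrist');cv2.imwrite('pics/w1.png',im[:,:,::-1])
print(np.round(m['eye'],1),np.round(rot(m)[:,2],2))
for l,z in(('lip_mouth',40),('end_stop',20),('carrier_front',29),('thumb_pad',54),('carrier',29),('dock',0)):
    print(l,[(np.round(d['xy'],1).tolist(),round(d['score'],2),np.round(ray(m,d['xy'],z),1)[:2].tolist()) for d in spot_point('wrist',l)[:3]])
E
```

```text
2.1 [510.33608988 -59.64041626 230.02055348] [-1.66111888e-04  7.16155328e-01  6.97940889e-01 -1.86035935e-04] 0.002817682952474208 [-0.07616774  0.7013785  -0.46012839]
[512.9  22.5 353.9] [-0.01 -0.32 -0.95]
lip_mouth []
end_stop [([277.1, 17.1], 0.9, [513.9, 99.2])]
carrier_front [([276.7, 137.7], 0.97, [510.8, -7.6]), ([133.4, 240.0], 0.66, [350.0, -114.0]), ([360.8, 318.6], 0.55, [606.5, -222.8])]
thumb_pad [([125.2, 173.1], 0.96, [366.3, -34.6]), ([415.9, 219.9], 0.89, [647.4, -88.6]), ([275.2, 233.6], 0.75, [507.0, -99.9])]
carrier [([133.1, 199.9], 0.92, [357.4, -68.1]), ([276.5, 192.8], 0.86, [509.2, -64.1]), ([318.5, 306.4], 0.71, [555.4, -204.5])]
dock [([276.2, 131.2], 0.9, [510.3, -3.4])]
```

View pics/w1.png

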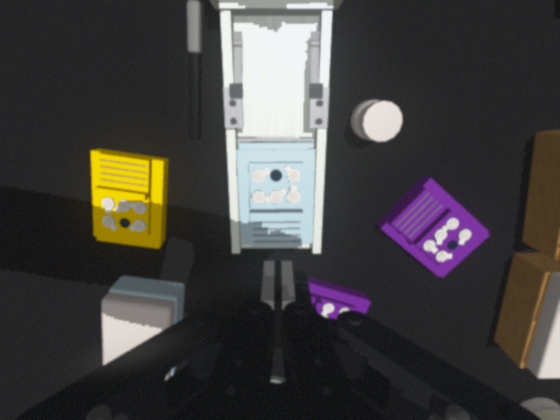

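Request:
{"fn": "step_arm", "kwargs": {
  "commands": "0 -3 -0.1 3 0 0 0; 0 -4 -0.1 6 0 0 0; 0 -4 -0.1 9 0 0 0; 0 -4 -0.1 12 0 0 0; 0 -4 -0.1 14 0 0 0; 0 -4 -0.1 15 0 0 0; 0 -4 -0.1 15.2 0 0 0; 0 -4 -0.1 15.2 0 0 0; 0 -4 -0.1 15.2 0 0 0"
}}

```text
time_s: 3.2
eef_pos: [508.7, -100.8, 79.6]
ee_rot: [0.001, 0.717, 0.697, 0.0]
force: [-0.1, 0.7, 0.6]
grip_width: 0.001
grip_force: 0.0
```

```bash
python3 - <<'E'
from h import *
import cv2
s=sense();print(s['time_s'],s['eef_pos'],s['force'])
im=capture('wrist')[60:320,150:410];im2=capture('scene')[170:300,200:380]
a=cv2.resize(im,(390,390));b=cv2.resize(im2,(400,390),interpolation=cv2.INTER_CUBIC)
cv2.imwrite('pics/w2.png',np.hstack([a,b])[:,:,::-1])
E
```

```text
3.2 [ 508.65386034 -100.77881839   79.63237017] [-0.08147401  0.69181793  0.64333826]
```

View pics/w2.png

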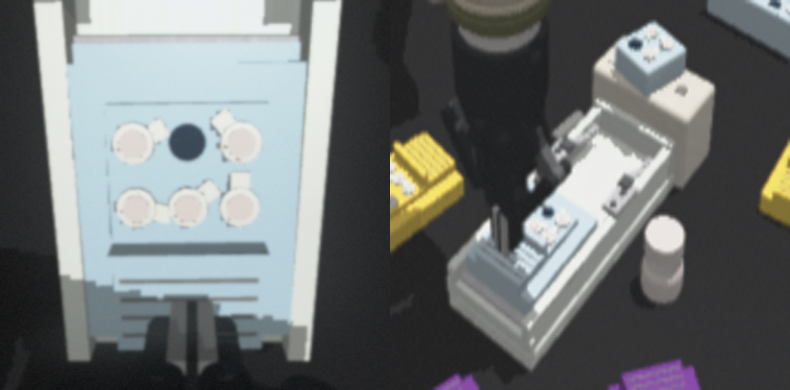

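Request:
{"fn": "step_arm", "kwargs": {
  "commands": "0 0 0 0.4 0 0 0; 0 0 0 0.7 0 0 0; 0 0 0 0.9 0 0 0; 0 0 0 1.1 0 0 0; 0 0 0 1.1 0 0 0"
}}

```text
time_s: 3.72
eef_pos: [508.2, -100.5, 67.4]
ee_rot: [0.0, 0.717, 0.697, 0.0]
force: [-0.6, 0.5, 5.8]
grip_width: -0.003
grip_force: 2.8
```

Request:
{"fn": "step_arm", "kwargs": {
  "commands": "0 0 0 0.2 0 0 0; 0 0 0 0.4 0 0 0; 0 0 0 0.5 0 0 0; 0 0 0 0.5 0 0 0"
}}

```text
time_s: 4.05
eef_pos: [508.2, -100.5, 63.0]
ee_rot: [0.0, 0.717, 0.697, 0.0]
force: [-2.2, 0.5, 9.3]
grip_width: 0.002
grip_force: 4.4
```

Request:
{"fn": "step_arm", "kwargs": {
  "commands": "0 0 0 0.1 0 0 0; 0 0 0 0.15 0 0 0; 0 0 0 0.15 0 0 0"
}}

```text
time_s: 4.3
eef_pos: [508.4, -100.6, 62.8]
ee_rot: [0.001, 0.717, 0.697, 0.0]
force: [-7.7, 1.9, 23.0]
grip_width: 0.004
grip_force: 11.7
```

Request:
{"fn": "step_arm", "kwargs": {
  "commands": "0 0.2 0 -0.05 0 0 0; 0 0.5 0 -0.05 0 0 0; 0 0.8 0 -0.05 0 0 0; 0 1.1 0 -0.05 0 0 0; 0 1.5 0 -0.05 0 0 0; 0 1.9 0 -0.05 0 0 0; 0 2.3 0 -0.05 0 0 0; 0 2.3 0 -0.05 0 0 0"
}}

```text
time_s: 4.97
eef_pos: [509.9, -78.2, 63.0]
ee_rot: [0.002, 0.717, 0.697, 0.0]
force: [-1.0, -0.9, 14.8]
grip_width: -0.001
grip_force: 7.5
```

```bash
python3 - <<'E'
from h import *
import cv2
s=sense();print(s['time_s'],s['eef_pos'],s['force'])
im=capture('wrist')[60:320,150:410];im2=capture('scene')[170:300,200:380]
a=cv2.resize(im,(390,390));b=cv2.resize(im2,(400,390),interpolation=cv2.INTER_CUBIC)
cv2.imwrite('pics/w3.png',np.hstack([a,b])[:,:,::-1])
E
```

```text
4.9667 [509.90572085 -78.19886138  62.98980738] [-1.01501939 -0.91312816 14.80067076]
```

View pics/w3.png

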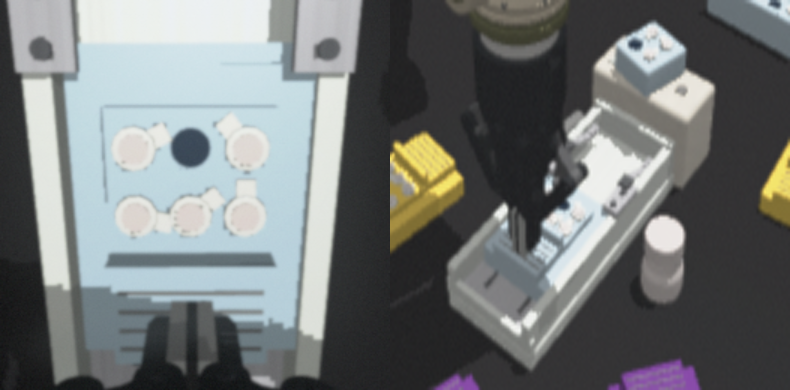

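Request:
{"fn": "step_arm", "kwargs": {
  "commands": "0 0.4 0 0 0 0 0; 0 0.8 0 0 0 0 0; 0 1.2 0 0 0 0 0; 0 1.6 0 0 0 0 0; 0 2 0 0 0 0 0; 0 2.4 0 0 0 0 0; 0 2.8 0 0 0 0 0; 0 3.2 0 0 0 0 0; 0 3.6 0 0 0 0 0; 0 4 0 0 0 0 0; 0 4 0 0 0 0 0"
}}

```text
time_s: 5.98
eef_pos: [511.0, -38.0, 62.9]
ee_rot: [0.002, 0.717, 0.697, 0.001]
force: [-0.5, -1.8, 14.7]
grip_width: 0.0
grip_force: 7.5
```

Request:
{"fn": "step_arm", "kwargs": {
  "commands": "0 0.4 0 0 0 0 0; 0 0.8 0 0 0 0 0; 0 1.2 0 0 0 0 0; 0 1.6 0 0 0 0 0; 0 2 0 0 0 0 0; 0 2.4 0 0 0 0 0; 0 2.8 0 0 0 0 0; 0 3.2 0 0 0 0 0; 0 3.6 0 0 0 0 0; 0 3.6 0 0 0 0 0"
}}

```text
time_s: 6.82
eef_pos: [512.2, -2.5, 62.9]
ee_rot: [0.003, 0.717, 0.697, 0.0]
force: [-0.5, -5.0, 13.0]
grip_width: -0.0
grip_force: 7.9
```

```bash
python3 - <<'E'
from h import *
import cv2
s=sense();print(s['time_s'],s['eef_pos'],s['force'])
im=capture('wrist')[60:320,150:410];im2=capture('scene')[170:300,200:380]
a=cv2.resize(im,(390,390));b=cv2.resize(im2,(400,390),interpolation=cv2.INTER_CUBIC)
cv2.imwrite('pics/w4.png',np.hstack([a,b])[:,:,::-1])
E
```

```text
6.8167 [512.24060801  -2.48640035  62.86161946] [-0.4806689  -5.03015773 12.99670207]
```

View pics/w4.png

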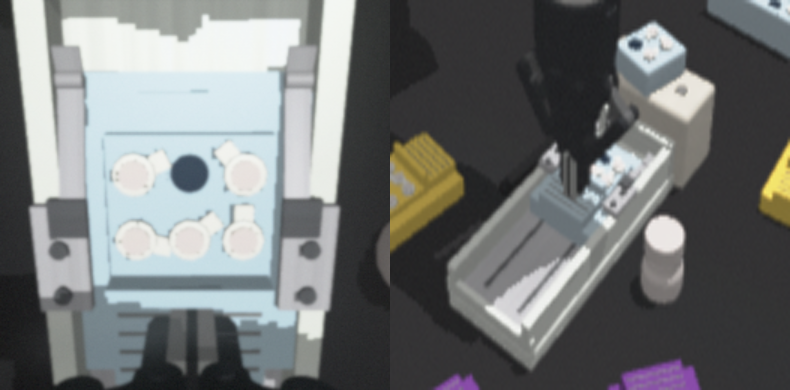

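Request:
{"fn": "step_arm", "kwargs": {
  "commands": "0 0.4 0 0 0 0 0; 0 0.8 0 0 0 0 0; 0 1.2 0 0 0 0 0; 0 1.6 0 0 0 0 0; 0 1.9 0 0 0 0 0; 0 2.1 0 0 0 0 0; 0 2.1 0 0 0 0 0"
}}

```text
time_s: 7.5
eef_pos: [512.2, 18.9, 62.1]
ee_rot: [0.001, 0.717, 0.697, 0.0]
force: [-0.2, -4.6, 7.4]
grip_width: -0.0
grip_force: 4.4
```

Request:
{"fn": "step_arm", "kwargs": {
  "commands": "0 0.2 0 0.03 0 0 0; 0 0.4 0 0.03 0 0 0; 0 0.6 0 0.03 0 0 0; 0 0.6 0 0.03 0 0 0"
}}

```text
time_s: 7.83
eef_pos: [512.7, 20.2, 62.3]
ee_rot: [0.005, 0.716, 0.698, -0.003]
force: [-3.9, -37.0, 8.9]
grip_width: -0.001
grip_force: 20.5
```

Request:
{"fn": "step_arm", "kwargs": {
  "commands": "0 -0.4 0 0 0 0 0; 0 -0.5 0 0 0 0 0; 0 -0.5 0 0 0 0 0"
}}

```text
time_s: 8.08
eef_pos: [512.5, 19.4, 62.0]
ee_rot: [0.002, 0.717, 0.697, 0.001]
force: [-0.0, -5.5, 8.0]
grip_width: -0.003
grip_force: 4.2
```

```bash
python3 - <<'E'
from h import *
import cv2
s=sense();print(s['time_s'],s['eef_pos'],s['force'])
im=capture('wrist')[60:320,150:410];im2=capture('scene')[170:300,200:380]
a=cv2.resize(im,(390,390));b=cv2.resize(im2,(400,390),interpolation=cv2.INTER_CUBIC)
cv2.imwrite('pics/w5.png',np.hstack([a,b])[:,:,::-1])
E
```

```text
8.0833 [512.51287153  19.40954201  62.03162763] [-0.01012776 -5.52223678  7.98273703]
```

View pics/w5.png

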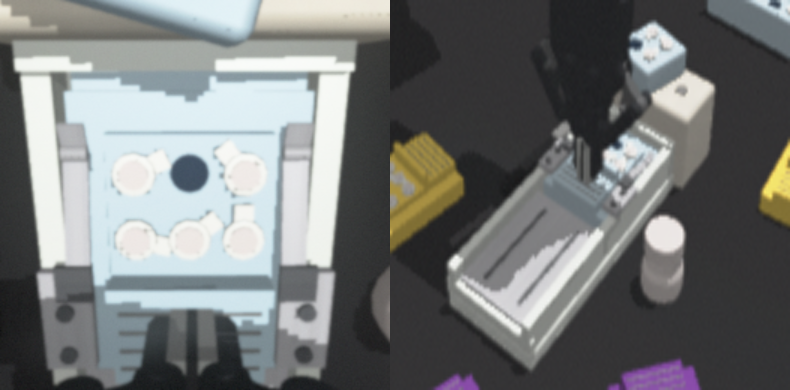

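Request:
{"fn": "step_arm", "kwargs": {
  "commands": "0 -0.03 0 -0.07 0 0 0; 0 -0.06 0 -0.14 0 0 0; 0 -0.06 0 -0.3 0 0 0; 0 -0.1 0 -0.8 0 0 0; 0 -0.3 0 -2 0 0 0; 0 -0.3 0 -5 0 0 0; 0 -0.3 0 -8.5 0 0 0; 0 -2 0 -12 0 0 0; 0 -5 0 -14 0 0 0; 0 -8.5 0 -14 0 0 0; 0 -8.5 0 -14 0 0 0"
}}

```text
time_s: 9.1
eef_pos: [509.1, -68.3, 202.5]
ee_rot: [0.001, 0.718, 0.696, 0.0]
force: [-0.1, -0.2, -0.5]
grip_width: -0.001
grip_force: 0.0
```

```bash
python3 - <<'E'
from h import *
import cv2
s=sense();print(s['time_s'],s['eef_pos'],s['force'])
m=camera_model('wrist');im=capture('wrist');im2=capture('scene')[150:310,180:400]
for l,z in(('lip_mouth',40),('end_stop',20),('carrier_front',20),('thumb_pad',45)):
    print(l,[(np.round(d['xy'],1).tolist(),round(d['score'],2),np.round(ray(m,d['xy'],z),1)[:2].tolist()) for d in spot_point('wrist',l)[:3]])
a=cv2.resize(im[0:260,150:410],(390,390));b=cv2.resize(im2,(400,390),interpolation=cv2.INTER_CUBIC)
cv2.imwrite('pics/w6.png',np.hstack([a,b])[:,:,::-1])
E
```

```text
9.1 [509.07439529 -68.31465263 202.47004102] [-0.11010962 -0.19522778 -0.54757758]
lip_mouth [([279.8, 118.4], 0.78, [513.7, 3.2])]
end_stop []
carrier_front [([472.7, 252.8], 0.89, [713.3, -139.7]), ([278.6, 116.6], 0.7, [512.8, 4.1]), ([120.2, 244.3], 0.66, [343.8, -118.5])]
thumb_pad [([278.1, 106.1], 0.66, [512.5, 13.3]), ([426.4, 216.1], 0.57, [647.6, -88.0]), ([109.6, 172.0], 0.56, [361.2, -37.7])]
```

View pics/w6.png

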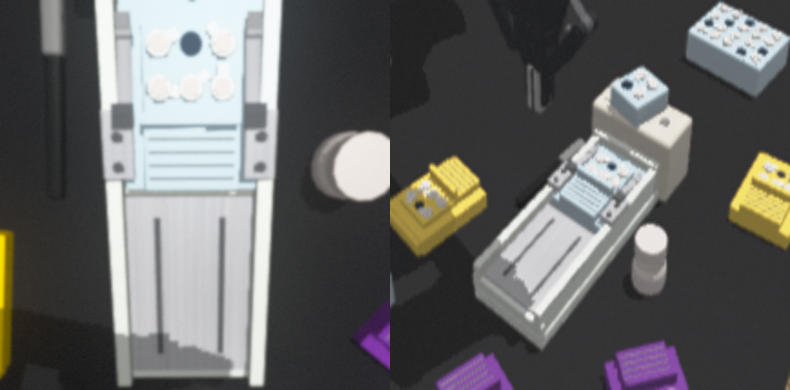

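```bash
python3 -c "
from rig import *
print(finish_job())"
```

```text
the job is handed in; nothing more can be done
None
```

I pressed the carrier down, slid it under the lips and leaf springs to the end stop, and moved the arm clear. The last pictures show it home under both springs with the bay floor up behind it. I've handed in the job, but no verdict came back.

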